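# Stow the cart coupler on its ball and latch it

## Task

Put the garden-cart coupler away in the drawer: lift it by its neck, lower its socket over the ball of the storage bracket, lined up with the bracket's plate, until it sits fully home and level on the plate, and let go. Then press its latch lever all the way down and leave it so. Feel your way gently, so that the coupler, lever press included, never bears on the bracket with more than 25 N, and leave the other hardware in the drawer where it lies.

Things in the scene. Friction and masses are not known exactly. Their poses are not given: they have to be found in the camera images.
- grip (a point): Centre of the neck of the loose steel coupler (141 mm long, 0.4 to 0.5 kg, standing level, socket mouth down). Neck: bar along x, 24 mm wide (y), 28 mm tall, from 20 to 119 mm behind the socket's axis. Point: 60 mm behind that axis, 26 mm above the underside, half-way up, near the centre of mass. Axes: x from tail to socket, z up. The raised lever reaches 100 mm above the underside over the socket
- socket (a point): Centre of the socket's mouth, at the coupler's underside; same axes as the neck. Round cup open downward: bore 33 mm wide, 36.5 mm deep; outside 44 mm; flat top 43 mm above the mouth. A foot under the tail (24 mm wide, 97 to 119 mm behind the socket's axis) ends level with the mouth: the coupler stands level on rim and foot
- coupler: The whole coupler with its lever; origin at the centre of the socket's mouth, same axes
- lever (a joint): Latch lever: 0 = up (43 degrees above level, forward over the socket), 0.75 = fully down (level, hard stop); starts at 0 to 0.12. Stiff: about 8 N at the press point all the way; no spring, stays where left. Hinge pin along y, 24 mm behind the socket's axis, 50 mm above the underside. Flat bar 64 mm long, 17 mm wide, 5 mm thick, 26 mm cross-bar at its tip
- lever_pad (a point): Press point on the lever's upper face, 42 mm from its hinge pin; it moves with the lever. With the lever fully down it lies 18 mm in front of the socket's axis and 52.5 mm above the coupler's underside
- rack: Storage bracket standing in the drawer: flat steel plate 164 x 84 mm, 10 mm thick, on four rubber feet, with a ball stud. Origin on the drawer's floor below the middle of the slot, x along the plate; the plate reaches from 36 mm in front of the origin to 128 mm behind it, its top 18 mm above the floor. The feet give straight down 1 mm per 3 N (7.8 mm at most)
- rack_slot (a point): Middle of the bracket's slot on the plate's top; x along the plate (coupler's tail goes to -x), y along the slot, z up. The 30 mm ball stands on a shank, centre 20 mm, top 35 mm above the plate, exactly on the slot's line, but clamped anywhere within 10 mm either side (y) of its middle: NOT measured, to be felt or seen. Socket play 1.5 mm all round. Home, rim and foot rest on the plate
- barrel_bolt: chrome barrel bolt, 105 x 34 x 17 mm, lying flat in the middle strip of the drawer; origin at the centre of its underside, x along the bolt
- ring_handle: cast iron ring handle lying flat, 36 mm square plate with a 57 mm ring, 16 mm tall, in the middle strip; origin under the plate's centre, ring towards its +x
- t_hinge: T-hinge lying flat behind the divider flap, 146 mm long, 54 mm across, 8 mm thick; origin under the short leaf, long leaf towards its +x
- padlock: laminated padlock lying flat behind the divider flap, body 30 x 40 x 22 mm, shackle towards its +x; origin under the body's centre
- cup_hook0: small galvanised cup hook, 60 mm long, lying behind the divider flap; origin under its round flange
- cup_hook1: a second, like cup hook behind the divider flap

How it is judged:
By the outcome, as a careful person would: the job done as asked, in the order asked, and still so for the second after the job is handed in, with the robot touching nothing.
It also fails if it takes over 72 s, if anything falls off the work surface, if the arm or the gripper's body presses on something with over 40 N, if the wrist force passes 120 N, or if a joint passes its speed limit or range.

## Robot

A 6-joint arm with a two-finger parallel gripper is mounted at the origin on the work surface. World frame = base frame: x ahead of the robot, y to its left, z up, the work surface at z = 0. Lengths are in m, angles in rad, forces in N, time in s.
With the tool pointing down it reaches from about 0.25 to 0.8 m from the base axis. Payload 3.9 kg.
Tool frame: the origin (TCP) lies midway between the tips of the shut fingers; the grasp point (between the pads) lies ctrl.hold_point_z behind it (ctrl.hold_point_z is the distance from the TCP to the grasp point, in m); z points along the fingers, y is the direction in which the jaws open and shut (so a half turn about z gives the same grasp; the last joint's range is limited). The gripper opens to 85 mm and grips with 20 to 120 N. Pads are 22 mm wide; open, the fingers measure 114 mm over their backs; the gripper's body (76 mm by 85 mm) begins 54 mm behind the grasp point. The pads swing forward as they close: fully open they stand 13 mm farther back than shut.
Start: joints at [1.24, 0.26, -0.138, 1.173, 0, 1.571], TCP at [0.171, 0.497, 0.231] pointing down, gripper open.
Joint ranges: [-2.78, 2.78], [-0.83, 1.72], [-1.28, 1.37], [-1.9, 2.12], [-1.57, 1.48], [-3.14, 3.14]. Speed limits (rad/s): [2.57, 2.57, 3.14, 3.14, 3.14, 3.14].

## Interface

Orientations are given as a 3x3 rotation matrix whose columns are the frame's x, y, z axes.
In Python, from cell import ctrl gives the robot as it stands. Calls block until the motion is done:
- ctrl.movep(position, orientation): joint-space move of the TCP to a pose.
- ctrl.move_straight(position, ori=None, max_speed=0.15, until_force=None): straight line of the TCP; ori=None keeps the orientation; max_speed is the mean speed in m/s. With until_force (N) it stops when the force on the tool has changed by that much, and returns True; else False.
- ctrl.move_j(angles): joint-space move.
- ctrl.let_go() and ctrl.grasp(): open the fingers fully, or close them until they stop; the grip force is fixed at half the most.
- ctrl.dwell(seconds).
- ctrl.inverse_kinematics(position, orientation): joint angles nearest the present ones, or None.
- ctrl.capture(name): name is "side" or "top"; returns a dict with "img" (400x640x3 uint8, blue, green, red), "depth" (400x640 float32, m along the optical axis (not along the pixel's ray), 0 where there is no reading), "vertical_fov" (degrees; the focal length in pixels is half the picture's height over the tangent of half this angle, whatever the lens; pixels are square), "cx", "cy" (the principal point, pixels), "distortion" ([k1, k2, p1, p2, k3] as OpenCV has them; the pictures are not rectified), "xyz" and "orientation" of the camera in the world. Camera axes: x right, y down, z forward; pixel columns grow to the right and rows downward; lengths in m; the calibration is good to about 2 mm. A picture is of the moment at which its call begins.
A pose or a line that the arm cannot do raises ctrl.MotionError and nothing moves.
- ctrl.sign_off(): hands the job in, once; it reports no verdict.
Readings, each from a call of its own:
- ctrl.get_time(): time.
- ctrl.get_joint_positions(): joint angles.
- ctrl.get_qvel(): joint speeds.
- ctrl.get_tau(): joint torques, N m.
- ctrl.get_position(): TCP position.
- ctrl.get_tcp_rot(): TCP orientation.
- ctrl.get_force(): force on the tool from outside, world axes, zero at the start.
- ctrl.get_ft_torque(): the same for the moment, N m.
- ctrl.get_width(): finger opening in m.
Only numpy, scipy, OpenCV 4.12 (cv2) and the standard library are available. Lean on these libraries where they do the work, as an engineer would, in place of code of your own. Each camera call takes 0.05 s, during which the arm holds its last target. There are 200 camera calls.

## Working session

There is one attempt and no reset: what is moved stays moved. The work goes in short steps, each a Python script; the robot and the scene stay as the last script left them, time stands still between calls to the robot, and variables do not carry over. Pictures are saved under pics/ and viewed, about 8 in all and at most 12, crops included, and the job is handed in when it is done.

```bash
ls; mkdir -p pics; cat > h.py <<'E'
import numpy as np, cv2
from cell import ctrl
def cam(n):
    c=ctrl.capture(n); h=c["img"].shape[0]
    f=h/2/np.tan(np.radians(c["vertical_fov"])/2)
    c["K"]=np.array([[f,0,c["cx"]],[0,f,c["cy"]],[0,0,1.]]); c["D"]=np.array(c["distortion"],float)
    c["R"]=np.array(c["orientation"]).reshape(3,3); c["t"]=np.array(c["xyz"]); return c
def rays(c,uv):
    p=cv2.undistortPoints(np.array(uv,float).reshape(-1,1,2),c["K"],c["D"]).reshape(-1,2)
    return np.c_[p,np.ones(len(p))]@c["R"].T
def plane(c,uv,z):
    d=rays(c,uv); return c["t"]+d*((z-c["t"][2])/d[:,2])[:,None]
def cloud(c):
    h,w=c["depth"].shape; v,u=np.mgrid[:h,:w]
    P=rays(c,np.c_[u.ravel(),v.ravel()])*c["depth"].reshape(-1,1)+c["t"]
    P[c["depth"].ravel()==0]=np.nan
    return P.reshape(h,w,3)
def proj(c,P):
    P=np.array(P,float).reshape(-1,3); rv=cv2.Rodrigues(c["R"].T)[0]
    return cv2.projectPoints(P,rv,-c["R"].T@c["t"],c["K"],c["D"])[0].reshape(-1,2)
E
python3 - <<'E'
from h import *
import pickle
for n in("top","side"):
    c=cam(n); pickle.dump(c,open(n+".pkl","wb")); cv2.imwrite(f"pics/{n}0.png",c["img"]); print(n,c["t"],c["R"].round(3).tolist(),c["K"][0,0],c["D"], (c["depth"]==0).mean())
print(ctrl.hold_point_z, ctrl.get_tcp_rot(), ctrl.get_time(),ctrl.get_force())
E
```

```text
pics
top [0.46249894 0.01094751 0.85935609] [[-0.001, -0.986, 0.167], [-1.0, -0.002, -0.018], [0.018, -0.167, -0.986]] 426.8648881954178 [0.01607186 0.         0.         0.         0.        ] 0.0041484375
side [ 0.42942522 -0.48084473  0.76042777] [[0.943, -0.269, 0.197], [-0.334, -0.753, 0.568], [-0.005, -0.601, -0.799]] 496.4700794687257 [-0.05918058  0.          0.          0.          0.        ] 0.00409375
0.0187 [[-9.45785318e-01  3.24791932e-01 -5.77203480e-04]
 [ 3.24792445e-01  9.45783835e-01 -1.67456332e-03]
 [ 2.02506349e-06 -1.77124874e-03 -9.99998431e-01]] 0.1 [-0.14024794  0.40749939 -0.55886811]
```

View pics/top0.png

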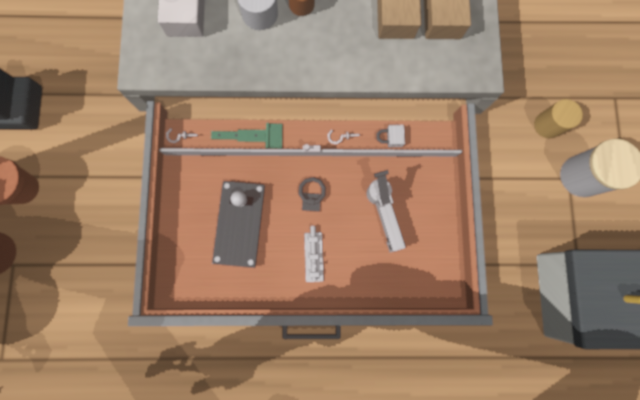

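View pics/side0.png

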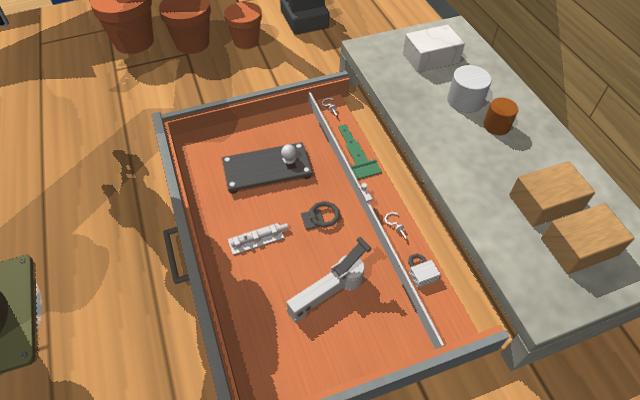

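The top view shows the bracket at about (240,225) with its ball at (239,199), and the coupler from socket (380,190) to tail (396,245). The ring handle and bolt lie between them. The side view agrees. Next I'll measure with depth and masks.

```bash
cat > m.py <<'E'
from h import *
import pickle
T=pickle.load(open("top.pkl","rb")); S=pickle.load(open("side.pkl","rb"))
def floor(c,P):
    hsv=cv2.cvtColor(c["img"],cv2.COLOR_BGR2HSV); 
    m=(abs(P[...,0]-.45)<.15)&(abs(P[...,1])<.25)&(hsv[...,1]>120)&(abs(hsv[...,0].astype(int)-8)<6)
    return m
Ps={}
for n,c in(("T",T),("S",S)):
    P=cloud(c); Ps[n]=P; m=floor(c,P); z=P[...,2][m]; print(n,"floor z",np.nanpercentile(z,[10,50,90]).round(4))
    hsv=cv2.cvtColor(c["img"],cv2.COLOR_BGR2HSV)
    zf=np.nanmedian(z)
    h=P[...,2]-zf
    reg=(abs(P[...,0]-.45)<.16)&(abs(P[...,1])<.27)&(h>.012)&(hsv[...,1]<80)
    k,l,st,ce=cv2.connectedComponentsWithStats(reg.astype(np.uint8))
    for i in range(1,k):
        if st[i,4]<60: continue
        q=P[l==i]; hh=h[l==i]
        print(i,st[i].tolist(),ce[i].round(0),q.mean(0).round(3),"h pct",np.percentile(hh,[5,50,95,99.5]).round(4))
    np.save(n+"lab.npy",l)
E
python3 m.py
```

```text
T floor z [0.0098 0.0119 0.0472]
1 [212, 193, 52, 74, 3012] [238. 230.] [0.542 0.143 0.031] h pct [0.0153 0.0177 0.0424 0.0523]
2 [369, 192, 36, 60, 957] [388. 220.] [ 0.56  -0.147  0.052] h pct [0.0226 0.0393 0.0585 0.0652]
3 [301, 196, 23, 9, 91] [312. 200.] [ 0.602 -0.001  0.027] h pct [0.0124 0.0147 0.017  0.0178]
4 [309, 226, 11, 55, 285] [314. 255.] [ 0.495 -0.004  0.027] h pct [0.0125 0.0151 0.019  0.0271]
5 [161, 315, 299, 24, 3469] [307. 321.] [0.374 0.007 0.057] h pct [0.0223 0.0474 0.0498 0.0512]
S floor z [0.0108 0.0125 0.0148]
1 [156, 131, 75, 269, 3493] [192. 272.] [ 0.376 -0.043  0.057] h pct [0.022  0.0475 0.0497 0.0508]
2 [222, 145, 78, 46, 2366] [259. 167.] [0.543 0.139 0.032] h pct [0.0153 0.0178 0.0411 0.0521]
3 [309, 207, 12, 19, 88] [313. 216.] [ 0.604 -0.002  0.027] h pct [0.0127 0.0147 0.0169 0.0182]
4 [230, 224, 58, 23, 315] [257. 234.] [ 0.498 -0.005  0.028] h pct [0.0124 0.015  0.0186 0.0255]
5 [286, 259, 63, 61, 1434] [319. 290.] [ 0.559 -0.153  0.051] h pct [0.0185 0.0398 0.0571 0.0627]
```

```bash
cat > m2.py <<'E'
from h import *
import pickle,sys
from scipy.optimize import least_squares
zf=.012
def measure(c,verbose=1):
    P=cloud(c); h=P[...,2]-zf; g=cv2.cvtColor(c["img"],cv2.COLOR_BGR2HSV)
    out={}
    # plate
    m=(abs(P[...,0]-.55)<.15)&(abs(P[...,1]-.14)<.09)&(abs(h-.018)<.005)&(g[...,1]<90)
    k,l,st,ce=cv2.connectedComponentsWithStats(m.astype(np.uint8),connectivity=8)
    m=l==1+np.argmax(st[1:,4])
    q=P[m]; r=cv2.minAreaRect((q[:,:2]*1000).astype(np.float32)); out["plate"]=r
    print("plate rect",r,"z",np.median(q[:,2]).round(4))
    # image contour onto plane
    cs,_=cv2.findContours(cv2.dilate(m.astype(np.uint8),None)*0+m.astype(np.uint8),0,1); cc=max(cs,key=cv2.contourArea)
    # ball
    b=(abs(P[...,0]-.58)<.09)&(abs(P[...,1]-.14)<.09)&(h>.032)&(h<.06)&(g[...,1]<90)
    k,l,st,ce=cv2.connectedComponentsWithStats(b.astype(np.uint8)); b=l==1+np.argmax(st[1:,4]); q=P[b]
    s=least_squares(lambda x:np.linalg.norm(q-x,axis=1)-.015,q.mean(0)-[0,0,.01],loss="soft_l1",f_scale=.001)
    print("ball depth",s.x.round(4),len(q),"rms",np.sqrt(np.mean(s.fun**2)).round(4),"zmax",q[:,2].max().round(4)); 
    # neck top
    n=(abs(P[...,0]-.56)<.15)&(abs(P[...,1]+.15)<.09)&(abs(h-.0395)<.004)&(g[...,1]<90)&(g[...,2]>110)
    k,l,st,ce=cv2.connectedComponentsWithStats(n.astype(np.uint8)); n=l==1+np.argmax(st[1:,4]); q=P[n]
    r=cv2.minAreaRect((q[:,:2]*1000).astype(np.float32)); print("neck rect",r,"z",np.median(q[:,2]).round(4))
    print(" neck corners",cv2.boxPoints(r).round(1).tolist())
    # whole coupler above .02, non-lever sock
    w=(abs(P[...,0]-.56)<.15)&(abs(P[...,1]+.15)<.09)&(h>.046)&(g[...,1]<90); q=P[w]
    if len(q)>5:
        r=cv2.minAreaRect((q[:,:2]*1000).astype(np.float32)); print("lever rect",r,"zmax",q[:,2].max().round(4))
    return m,b,n
if __name__=="__main__":
    for f in("top","side"):
        c=pickle.load(open(f+".pkl","rb")); print(f); m,b,n=measure(c)
        im=c["img"].copy(); im[m]=im[m]//2+[120,0,0]; im[b]=[0,255,0]; im[n]=[0,0,255]
        x0,y0=(200,140) if f=="top" else (200,110)
        cv2.imwrite(f"pics/{f}m.png",cv2.resize(im[y0:y0+220,x0:x0+240],None,fx=2.4,fy=2.4,interpolation=0))
    a=cv2.imread("pics/topm.png");b=cv2.imread("pics/sidem.png"); cv2.imwrite("pics/m.png",cv2.resize(np.hstack([a,b]),(800,367)))
E
python3 m2.py
```

```text
top
plate rect ((556.0765380859375, 142.06710815429688), (84.48616790771484, 163.80767822265625), 84.46166229248047) z 0.0294
ball depth [0.6017 0.1401 0.0492] 191 rms 0.0009 zmax 0.0672
neck rect ((547.6243896484375, -153.38064575195312), (90.5227279663086, 24.942211151123047), 15.808469772338867) z 0.0511
 neck corners [[500.70001220703125, -153.6999969482422], [507.5, -177.6999969482422], [594.5999755859375, -153.0], [587.7999877929688, -129.10000610351562]]
lever rect ((615.1554565429688, -132.6879425048828), (58.142242431640625, 25.267759323120117), 15.589988708496094) zmax 0.1063
side
plate rect ((558.4801635742188, 142.47474670410156), (86.76654052734375, 162.85809326171875), 84.51139068603516) z 0.0302
ball depth [0.6036 0.1412 0.0504] 181 rms 0.0011 zmax 0.0666
neck rect ((550.9143676757812, -152.20953369140625), (93.46259307861328, 24.136402130126953), 16.4539794921875) z 0.0526
 neck corners [[502.70001220703125, -153.89999389648438], [509.5, -177.0], [599.2000122070312, -150.5], [592.2999877929688, -127.4000015258789]]
lever rect ((618.576904296875, -135.079345703125), (58.65684127807617, 29.63698959350586), 18.189058303833008) zmax 0.1072
```

View pics/m.png

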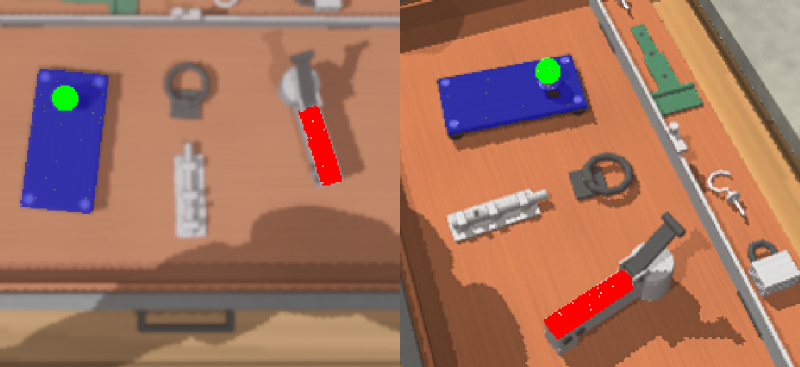

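The masks are clean. Both cameras agree on the tail-to-ball displacement to within 1 mm, and the heights match (floor 0.012, plate 0.030, ball 0.050, neck top 0.052). Now I'll grasp and lift.

```bash
cat >> h.py <<'E'
def R(deg):
    c,s=np.cos(np.radians(deg)),np.sin(np.radians(deg))
    return np.array([[-c,-s,0],[-s,c,0],[0,0,-1.]])
def st(t=""):
    print(t,"t",round(ctrl.get_time(),2),"p",np.round(ctrl.get_position(),4),"F",np.round(ctrl.get_force(),2),"M",np.round(ctrl.get_ft_torque(),3),"w",round(ctrl.get_width(),4))
E
python3 - <<'E'
from h import *
r=R(16.1); g=np.array([.5618,-.1492])
print(ctrl.inverse_kinematics([*g,.13],r), ctrl.inverse_kinematics([.545,.146,.13],R(-5.5)))
ctrl.movep([*g,.14],r); st("above")
print(ctrl.move_straight([*g,.018],max_speed=.08,until_force=8)); st("down")
ctrl.grasp(); st("grasp")
ctrl.move_straight([*g,.050],max_speed=.05); ctrl.dwell(.3); st("lift")
for n in("top","side"):
    import pickle; c=cam(n); pickle.dump(c,open(n+"1.pkl","wb")); cv2.imwrite(f"pics/{n}1.png",c["img"])
E
```

```text
[-0.25958287  0.41344296 -0.18215709  0.97519628  0.         -0.54058088] [ 0.26174407  0.38631282 -0.22630772  0.95817579  0.          0.35773718]
above t 2.78 p [ 0.562  -0.1485  0.1401] F [ 1.18 -0.25 -0.68] M [0.017 0.062 0.009] w 0.0854
False
down t 4.46 p [ 0.5623 -0.1493  0.0186] F [-0.19  0.47 -0.12] M [ 0.042  0.016 -0.017] w 0.0854
grasp t 5.05 p [ 0.562  -0.1495  0.0183] F [-0.5  -1.21  2.03] M [-0.207  0.114  0.009] w 0.023
lift t 6.14 p [ 0.5616 -0.1492  0.0497] F [-0.02 -0.44 -4.79] M [-0.002  0.067  0.026] w 0.0232
```

View pics/side1.png

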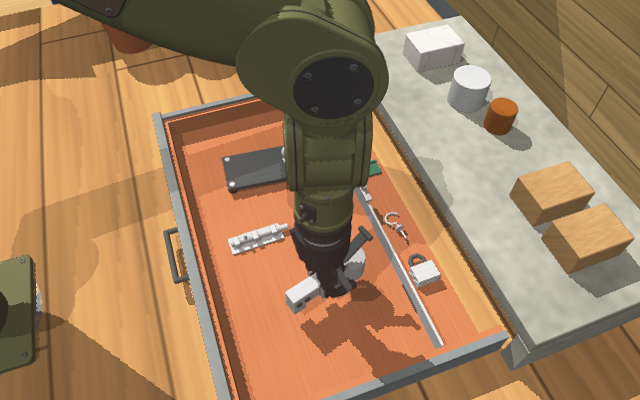

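The coupler is held and level, and the scale reads 4.8 N. I'll carry it over the ball and feel downward.

```bash
python3 - <<'E'
from h import *
p=ctrl.get_position(); ctrl.move_straight([p[0],p[1],.14],max_speed=.15)
g=[.5431,.1464]
ctrl.movep([*g,.14],R(-5.5)); ctrl.move_straight([*g,.078],max_speed=.08); ctrl.dwell(.3); st("hover"); print(ctrl.get_tcp_rot()[:,0])
c=cam("side"); cv2.imwrite("pics/hov.png",cv2.resize(c["img"][90:240,200:400],None,fx=4,fy=4))
hit=ctrl.move_straight([*g,.0363],max_speed=.015,until_force=4); st(hit)
E
```

```text
hover t 9.35 p [0.5434 0.1465 0.0784] F [-0.03 -0.02 -4.99] M [ 0.016  0.129 -0.034] w 0.0232
[-9.95400134e-01  9.58018295e-02 -7.63635237e-04]
False t 12.33 p [0.5431 0.1464 0.0364] F [-0.1  -0.79 -2.89] M [-0.011  0.094 -0.032] w 0.0232
```

View pics/hov.png

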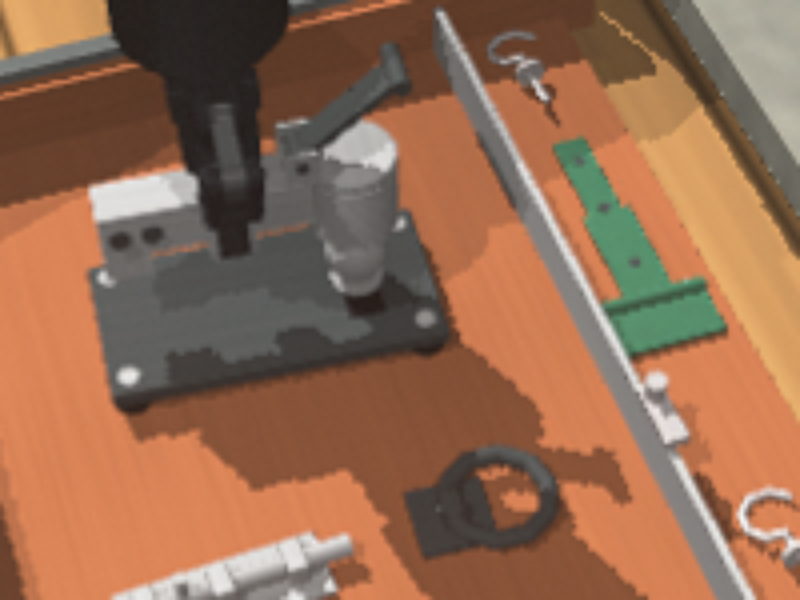

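The hover view showed the socket at (355,230) directly over the ball at (355,275), and it slid all the way down. I'll bring it firmly home, check, and release.

```bash
python3 - <<'E'
from h import *
g=[.5431,.1464]
hit=ctrl.move_straight([*g,.0325],max_speed=.008,until_force=3); ctrl.dwell(.3); st(hit)
E
```

```text
True t 12.94 p [0.5431 0.1464 0.0343] F [3.45 0.85 1.84] M [ 0.192 -0.749  0.009] w 0.0232
```

```bash
python3 - <<'E'
from h import *
import pickle
g=[.5431,.1464]
ctrl.let_go(); ctrl.dwell(.2); st("open")
ctrl.move_straight([*g,.16],max_speed=.12)
ctrl.movep([.38,-.05,.25],R(-5.5)); st("away")
for n in("top","side"):
    c=cam(n); pickle.dump(c,open(n+"2.pkl","wb"))
    P=cloud(c); h=P[...,2]; hs=cv2.cvtColor(c["img"],cv2.COLOR_BGR2HSV)
    m=(abs(P[...,0]-.54)<.09)&(abs(P[...,1]-.146)<.05)&(h>.06)&(h<.075)&(hs[...,1]<90)&(hs[...,2]>110)
    k,l,s,ce=cv2.connectedComponentsWithStats(m.astype(np.uint8)); m=l==1+np.argmax(s[1:,4]); q=P[m]
    A=np.c_[q-q.mean(0)][:,:2]; co=np.linalg.lstsq(np.c_[A,np.ones(len(A))],q[:,2],rcond=None)[0]
    print(n,"neck",cv2.minAreaRect((q[:,:2]*1000).astype(np.float32)),"slope deg",np.degrees(co[:2]).round(2),"z",co[2].round(4),len(q))
    m=(abs(P[...,0]-.55)<.12)&(abs(P[...,1]-.142)<.07)&(h>.024)&(h<.034)&(hs[...,1]<90); q=P[m]
    print("  plate",cv2.minAreaRect((q[:,:2]*1000).astype(np.float32)),np.median(q[:,2]).round(4))
    cv2.imwrite(f"pics/{n}2.png",c["img"])
a=cv2.imread("pics/top2.png")[140:290,180:380]; b=cv2.imread("pics/side2.png")[90:240,200:400]
cv2.imwrite("pics/rel.png",cv2.resize(np.hstack([a,b]),(800,300)))
E
```

```text
open t 13.77 p [0.5413 0.1459 0.0335] F [-0.16 -0.7  -0.28] M [-0.033  0.01   0.026] w 0.0854
away t 16.02 p [ 0.3808 -0.0497  0.2497] F [0.03 0.33 0.87] M [ 0.001  0.01  -0.062] w 0.0858
top neck ((528.6685180664062, 147.48097229003906), (24.27005386352539, 91.02531433105469), 85.07403564453125) slope deg [ 0.05 -0.21] z 0.0679 630
  plate ((555.8670654296875, 142.47128295898438), (83.85687255859375, 163.22328186035156), 84.76025390625) 0.028
side neck ((530.0899658203125, 148.3920440673828), (25.079055786132812, 89.83489990234375), 83.52082061767578) slope deg [ 0.1  -0.68] z 0.0688 442
  plate ((558.0054931640625, 140.98193359375), (86.3194351196289, 163.00917053222656), 85.53797149658203) 0.0289
```

View pics/rel.png

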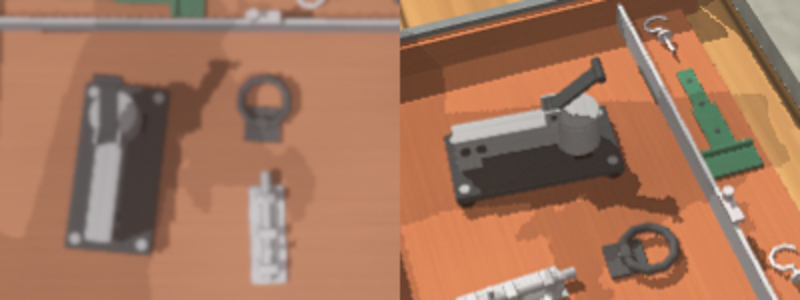

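It's home: neck top minus plate reads 39.9 mm (40 expected), it's level, and its yaw is within 1° of the plate. Next is the lever press with the fingers shut.

```bash
python3 - <<'E'
from h import *
g=[.6206,.1389]; r=R(-5.5)
ctrl.grasp(); ctrl.movep([*g,.15],r); ctrl.dwell(.3); st("above")
ctrl.move_straight([*g,.132],max_speed=.05)
hit=ctrl.move_straight([*g,.0735],max_speed=.015,until_force=12); st(hit); ctrl.dwell(.3); st("held")
E
```

```text
above t 18.41 p [0.6206 0.1382 0.1509] F [ 0.32 -0.22  0.78] M [-0.031 -0.012 -0.025] w -0.0
True t 20.83 p [0.6274 0.1384 0.1105] F [-0.1  -0.12  6.17] M [-0.195 -0.062 -0.003] w -0.0001
held t 21.13 p [0.6273 0.1384 0.1107] F [ 1.45 -0.38  4.85] M [-0.217 -0.214 -0.018] w 0.0
```

```bash
python3 - <<'E'
from h import *
print(ctrl.get_joint_positions(), ctrl.get_tcp_rot().round(4).tolist(), ctrl.get_tau().round(2) if hasattr(ctrl.get_tau(),'round') else ctrl.get_tau()); st()
a=cam("side")["img"][60:210,230:430]; b=cam("top")["img"][130:280,180:380]
cv2.imwrite("pics/lev.png",cv2.resize(np.hstack([b,a]),(800,300),interpolation=cv2.INTER_CUBIC))
E
```

```text
[ 0.21910018  0.51575564 -0.06117608  0.97976877 -0.00401731  0.31622892] [[-0.9952, 0.097, 0.0146], [0.097, 0.9953, -0.0009], [-0.0146, 0.0006, -0.9999]] [  0.72 -49.71  21.76   0.23   0.36  -0.  ]
 t 21.13 p [0.6273 0.1384 0.1107] F [ 1.45 -0.38  4.85] M [-0.217 -0.214 -0.018] w 0.0
```

View pics/lev.png

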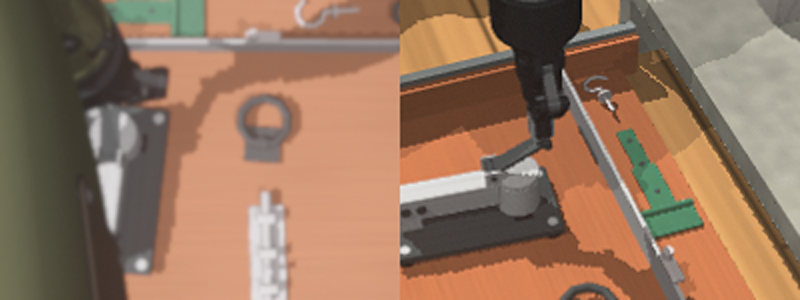

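The shut fingertips slid forward off the lever's tip instead of pressing on it. I'll back off, check that nothing shifted, then press further back along the bar.

```bash
cat > chk.py <<'E'
from h import *
def chk():
  for n in("top","side"):
    c=cam(n); P=cloud(c); h=P[...,2]; hs=cv2.cvtColor(c["img"],cv2.COLOR_BGR2HSV)
    m=(abs(P[...,0]-.54)<.09)&(abs(P[...,1]-.146)<.05)&(h>.06)&(h<.075)&(hs[...,1]<90)&(hs[...,2]>110)
    k,l,s,ce=cv2.connectedComponentsWithStats(m.astype(np.uint8)); m=l==1+np.argmax(s[1:,4]); q=P[m]
    A=(q-q.mean(0))[:,:2]; co=np.linalg.lstsq(np.c_[A,np.ones(len(A))],q[:,2],rcond=None)[0]
    print(n,"neck",cv2.minAreaRect((q[:,:2]*1000).astype(np.float32)),"slope",np.degrees(co[:2]).round(2),"z",co[2].round(4))
    m=(abs(P[...,0]-.55)<.12)&(abs(P[...,1]-.142)<.07)&(h>.024)&(h<.034)&(hs[...,1]<90); q=P[m]
    print("  plate",cv2.minAreaRect((q[:,:2]*1000).astype(np.float32)),np.median(q[:,2]).round(4))
    o=np.array([.6027,.1407,.0286]); d=P-o; ax=np.array([.9953,-.0965]); X=d[...,:2]@ax; Y=d[...,:2]@np.array([.0965,.9953])
    m=(X>-20e-3)&(X<.048)&(abs(Y)<.008)&(d[...,2]>.047)&(d[...,2]<.12)&(hs[...,1]<90)
    if m.sum()>8:
        f=np.polyfit(X[m],d[...,2][m],1); print("  lever: angle",np.degrees(np.arctan(f[0])).round(1),"z@18",np.polyval(f,.018).round(4),"X",X[m].min().round(3),X[m].max().round(3),"zmax",d[...,2][m].max().round(4),m.sum())
    cv2.imwrite(f"pics/{n}_{ctrl.get_time():.1f}.png",c["img"])
E
python3 - <<'E'
from chk import *
p=ctrl.get_position(); ctrl.move_straight([p[0]+.004,p[1],.16],R(-5.5),max_speed=.08)
ctrl.movep([.42,-.02,.25],R(-5.5)); ctrl.dwell(.2); st(); chk()
E
```

```text
t 23.31 p [ 0.4209 -0.0196  0.2494] F [ 0.   -0.15 -0.47] M [0.007 0.013 0.036] w 0.0002
top neck ((528.5547485351562, 148.17523193359375), (25.784082412719727, 90.9372329711914), 83.79155731201172) slope [-0.03  0.48] z 0.0678
  plate ((555.712646484375, 142.01766967773438), (83.59737396240234, 163.1971893310547), 84.65614318847656) 0.0281
  lever: angle 29.7 z@18 0.0762 X -0.02 0.03 zmax 0.0849 266
side neck ((530.3885498046875, 148.49588012695312), (26.992734909057617, 90.93973541259766), 85.74646759033203) slope [ 0.16 -0.14] z 0.0688
  plate ((558.2005004882812, 141.203369140625), (85.2212905883789, 162.623779296875), 84.55763244628906) 0.0289
  lever: angle 30.4 z@18 0.0759 X -0.02 0.032 zmax 0.0863 212
```

Nothing has shifted, and the lever is now at 30°. I'll press again with the contact well inside the bar, moving forward slightly as it turns.

```bash
python3 - <<'E'
from chk import *
r=R(-5.5)
P=lambda x,z:[.6027+.9953*x,.1407-.0965*x,z]
ctrl.movep(P(.007,.16),r); ctrl.move_straight(P(.007,.122),max_speed=.06); ctrl.dwell(.3); st("above")
hit=ctrl.move_straight(P(.015,.0735),max_speed=.015,until_force=12); st(hit); ctrl.dwell(.3); st("held")
E
```

```text
above t 25.52 p [0.6099 0.1401 0.1224] F [ 0.71  0.32 -0.12] M [-0.     0.04   0.044] w 0.0002
True t 28.47 p [0.6198 0.1391 0.0777] F [-0.95 -0.95 10.72] M [-0.082  0.47   0.009] w -0.0002
held t 28.77 p [0.6198 0.1391 0.078 ] F [-1.95 -0.46  9.21] M [-0.191  0.438 -0.001] w -0.0
```

```bash
python3 - <<'E'
from chk import *
p=ctrl.get_position()
hit=ctrl.move_straight([p[0],p[1],.0745],max_speed=.006,until_force=4.5); st(hit); ctrl.dwell(.2); st()
ctrl.move_straight([p[0],p[1],.16],max_speed=.08)
ctrl.movep([.40,-.02,.25],R(-5.5)); ctrl.dwell(.3); st(); chk()
import glob,os
f=sorted(glob.glob("pics/*_*.png"),key=os.path.getmtime)[-2:]
a=cv2.imread(f[0])[90:290,150:420]; b=cv2.imread(f[1])[80:280,190:460]
cv2.imwrite("pics/fin.png",cv2.resize(np.hstack([a,b]),(800,296),interpolation=cv2.INTER_CUBIC))
E
```

```text
True t 29.14 p [0.6198 0.1391 0.0773] F [-2.28 -0.77 10.87] M [-0.094  0.631 -0.   ] w 0.0
 t 29.34 p [0.6198 0.1391 0.0777] F [-1.74 -0.42  9.92] M [-0.106  0.498  0.031] w 0.0001
 t 31.94 p [ 0.4005 -0.0197  0.2496] F [ 0.22 -0.64  0.64] M [-0.019  0.031 -0.009] w 0.0003
top neck ((528.3623657226562, 147.73155212402344), (26.248798370361328, 90.80244445800781), 82.98787689208984) slope [ 0.03 -0.3 ] z 0.068
  plate ((555.7081298828125, 141.98831176757812), (83.8364486694336, 162.83724975585938), 84.65579223632812) 0.028
  lever: angle 1.6 z@18 0.0525 X -0.02 0.038 zmax 0.0569 267
side neck ((530.2130126953125, 148.71652221679688), (26.92702293395996, 90.24195861816406), 84.23086547851562) slope [-0.04 -2.23] z 0.0689
  plate ((557.828369140625, 140.67222595214844), (84.32821655273438, 162.27516174316406), 84.2654037475586) 0.0288
  lever: angle 1.4 z@18 0.053 X -0.02 0.041 zmax 0.0576 217
```

View pics/fin.png

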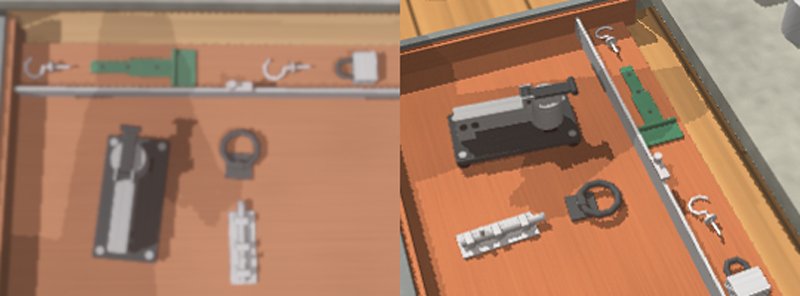

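The lever reads 1.5°, but that fit includes the taller cross-bar, so I'll refit on the flat bar alone.

```bash
python3 - <<'E'
from h import *
for n in("top","side"):
    A=[]
    for _ in range(3):
        c=cam(n); P=cloud(c); d=P-[.6027,.1407,.0286]; X=d[...,:2]@[.9953,-.0965]; Y=d[...,:2]@[.0965,.9953]
        m=(X>-.016)&(X<.030)&(abs(Y)<.007)&(d[...,2]>.047)
        A.append(np.r_[X[m],d[...,2][m]].reshape(2,-1))
    x,z=np.hstack(A); f=np.polyfit(x,z,1)
    print(n,"angle",np.degrees(np.arctan(f[0])).round(2),"z@18",np.polyval(f,.018).round(4),[np.median(z[(x>a)&(x<=a+.008)]).round(4) for a in np.arange(-.016,.03,.008)],len(x))
E
```

```text
top angle -0.11 z@18 0.0518 [np.float64(0.052), np.float64(0.0515), np.float64(0.052), np.float64(0.0517), np.float64(0.0518), np.float64(0.0517)] 559
side angle -0.4 z@18 0.0524 [np.float64(0.0527), np.float64(0.0523), np.float64(0.0526), np.float64(0.0525), np.float64(0.0527), np.float64(0.0525)] 446
```

The bar is level, so the lever is fully down. Handing in.

```bash
python3 -c "
from cell import ctrl
ctrl.sign_off(); print(ctrl.get_time())"
```

```text
the job is handed in; nothing more can be done
the job is handed in; nothing more can be done
```

I put the coupler away on the storage bracket, pressed its latch lever fully down, and handed the job in at about 32 s of the 72 s allowed.

**Placing:** I gripped the coupler by its neck and lowered it over the ball by feel; it went on at the first try. Seating it put about 7 N on the bracket, and then I let go.

**Lever:** My first press slid forward off the lever's tip and only took it down to about 30°. I backed off, saw the coupler and bracket had not shifted, and pressed again further back with about 11 N. With the coupler's own weight that is roughly 16 N on the bracket, against the 25 N limit. The first press stopped on a 12 N force change, so it should have stayed under the limit too.

**Last checks:**
- **Seating:** the neck top is 40 mm above the plate, as it should be when fully home.
- **Alignment:** the coupler is in line with the plate to within about 2° in the top view; the side view agrees better.
- **Level:** the top view shows it level. The side view gave a 2.2° sideways slope in the final check, where its earlier readings were under 1°. I took this for depth noise across the narrow neck and did not check it further.
- **Lever:** the bar is level (−0.1° and −0.4°) at 52 mm, against 52.5 mm expected. A first fit read 1.5° because it included the raised cross-bar.
- **Other hardware:** by eye, it lies where it was in the final pictures.

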